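# Set the side gauge of the book jig to the book in it

## Task

Set the jig's side gauge up for the book that lies in it: pull the spring plunger's knob up and twist it a quarter turn into its rest notch so that it stays up on its own, let go, and push the gauge gently by its post until the book is squarely home against the fixed fence. Then turn the knob back to let the plunger down and ease the gauge back until the nose drops fully into the first notch of the index bar that it meets, leaving the book against the fence. Do not squeeze the book hard, do not drag the gauge on against the plunger once it has caught, and leave the things beside the jig alone.

Things in the scene. Friction and masses are not known exactly. Their poses are not given: they have to be found in the camera images.
- jig: The fixed book jig: flat grey base plate 206 x 376 mm, 14 mm thick, lying lengthwise away from the robot, with an aluminium fence across its near end and the slide along its right edge. Origin: underside of the plate; y runs along the slide towards the fence (roughly towards the robot), x across the jig away from the slide (roughly to the left), z up. The fence's inner face (150 mm long, 30 mm high) is the plane y = 168 mm.
- book: Paperback lying flat on the base plate, 193 mm along its own x (about the jig's y), 138 mm along its y, 22 mm thick. Origin: middle of its underside. At the start it lies 10 to 30 mm clear of the fence, up to 0.04 rad askew. Pushed home, its origin is 96.5 mm from the fence's face.
- gauge_bar: The side gauge: aluminium bar 14 mm thick, 22 mm high and 150 mm long across the jig, fixed to the carriage. Origin: in the plane of the face that pushes the book, at table height. The face starts 250 mm from the fence's face and moves towards it.
- gauge (a joint): Travel of the gauge along +y of the jig (m), 0 at the start, range -0.003 to 0.1; slides with 1.5 to 2 N drag. A square book pressed on the fence stops it at about 0.057. The index bar is set by screws anywhere within 7 mm either way, so the first notch behind that place lies at 0.041 to 0.055, with 1 mm play: find it by feel.
- post_grip (a point): Grip point of the upright round steel post on the gauge's carriage, 18 mm in diameter there, 20 mm below its top and 37 mm above the carriage; moves with the gauge. It stands 70 mm behind the knob (-y of the jig).
- knob: Black ribbed round knob of the spring plunger, 30 mm in diameter, its cylindrical part 24 mm high. Origin: on the axis, half-way up. It stands on the carriage, 22 mm behind the gauge's face; 11.5 mm below its cylindrical part is the rim of the slotted sleeve, 26 mm wide. Lifts with the plunger, turns with the twist.
- plunger (a joint): Lift of plunger and knob (m): 0 = nose fully in a notch, cross pin in the sleeve's deep slots; about 0.0052 = nose riding on top of the bar; about 0.0072 = parked, cross pin in the shallow rest notches (2.4 mm deep), nose nearly 2 mm clear of the bar; above 0.010 the pin clears the rim and the knob can turn; stop at 0.014. The spring pulls it down with 7 N at 0, 12 N at 0.011.
- twist (a joint): Turn of the knob (rad), positive counterclockwise from above. 0 = pin over the deep slots; +1.57 or -1.57 (either way) = over the rest notches. The pin has about 0.1 rad play in slots and notches; stops at +-1.75. Turns easily when the pin is clear.
- nose: Round flat-ended steel nose of the plunger, 8 mm in diameter, straight below the knob. Origin: its tip. When down it reaches 5.5 mm into the index bar, a notched steel bar under the carriage: a 25 mm long first slot, where the gauge starts, then notches 10 mm wide every 24 mm towards the fence. Riding on top of the bar it adds about 2.5 N of drag.
- thread_spool: Bystander: spool of thread, 47 mm wide, 60 mm high, standing right of the jig; origin at its foot.
- rubber_stamp: Bystander: wooden hand stamp, 36 x 40 mm, 74 mm high, standing right of the jig; origin at its foot.
- glue_pot: Bystander: open pot, 73 mm wide, 81 mm high, right of the jig; origin at its foot.

How it is judged:
By the outcome, as a careful person would: the job done as asked, in the order asked, and still so for the second after the job is handed in, with the robot touching nothing.
It also fails if it takes over 72 s, if anything falls off the work surface, if the arm or the gripper's body presses on something with over 40 N, if the wrist force passes 120 N, or if a joint passes its speed limit or range.

## Robot

A 6-joint arm with a two-finger parallel gripper is mounted at the origin on the work surface; the furniture and walls round the work are solid. World frame = base frame: x ahead of the robot, y to its left, z up, the work surface at z = 0. Lengths are in m, angles in rad, forces in N, time in s.
With the tool pointing down it reaches from about 0.375 to 0.9 m from the base axis. Payload 3.1 kg.
Tool frame: the origin (TCP) lies midway between the tips of the shut fingers; the grasp point (between the pads) lies 19 mm behind it; z points along the fingers, x is the direction in which the jaws open and shut, and the axes are right-handed (so a half turn about z gives the same grasp; the last joint's range is limited). The gripper opens to 85 mm and grips with 20 to 120 N. Pads are 22 mm wide; open, the fingers measure 114 mm over their backs; the gripper's body (76 mm by 85 mm) begins 54 mm behind the grasp point. The pads swing forward as they close: fully open they stand 13 mm farther back than shut.
Start: joints at [1.008, 0.527, 1.433, -0, 1.181, -0.178], TCP at [0.235, 0.579, 0.231] pointing down, gripper open.
Joint ranges: [-3.08, 3.08], [-0.75, 2.2], [0.22, 2.44], [-1.43, 4.57], [0, 2.65], [-2.85, 2.85]. Speed limits (rad/s): [2.79, 2.79, 3.14, 3.14, 3.14, 3.14].

## Interface

Orientations are given as a unit quaternion [x, y, z, w].
In Python, from station import * gives the robot as it stands.
- The arm moves only by the tool servo_tool, never from a script. Its argument "targets" is a list of rows, each a list of 6 numbers: the shift along the tool's x, y, z in mm, then the turn, a rotation vector about the tool's x, y, z in degrees. A call has 1 to 10 rows; each row is the pose to reach, as a shift and turn from the pose commanded when the call began, along the tool's axes at that moment; what a row does not reach only later rows make up. A row lasts 1/8 s, in which the tool goes at most 62.5 mm and 10.7 degrees, less where a joint would pass 70% of its speed; a pose out of reach is approached as far as the arm can. A call with a gripper value outside its range is refused whole. "gripper" is the finger opening in mm, from 0 to 85.4, set as the call begins (left out, the last holds). The fingers move at their own pace and stop on an object; "newtons" is the grip in N (left out, the last holds). Time passes only in rows, so rows that repeat a pose let the fingers close. It gives the time, the measured TCP pose, the force and the opening at its end, in the units of the state.
- sense(): the state, without advancing time (a new reading comes with each control period).
- snapshot(name): name is "side" or "top"; returns a dict with "color" (384x512x3 uint8, red, green, blue), "vfov" (degrees; the focal length in pixels is half the picture's height over the tangent of half this angle, whatever the lens; pixels are square), "cx", "cy" (the principal point, pixels), "R" (3x3) and "t" (3): a world point X has camera coordinates R X + t. Camera axes: x right, y down, z forward; pixel columns grow to the right and rows downward; lengths in m; the calibration is good to about 2 mm. A picture is of the moment at which its call begins. There is no depth.
- sign_off(): hands the job in, once; it reports no verdict.
The state is a dict: "t": time; "q": joint angles; "qd": joint speeds; "tau": joint torques, N m; "tcp_pos": TCP position; "tool_rot": TCP orientation; "force": force on the tool from outside, world axes, zero at the start; "ft_torque": the same for the moment, N m; "finger_gap": opening from 0.0 (shut) to 1.0 (fully open).
Only numpy, scipy, OpenCV 4.12 (cv2) and the standard library are available. Lean on these libraries where they do the work, as an engineer would, in place of code of your own. Each camera call takes 0.05 s, during which the arm holds its last target. There are 200 camera calls.

## Working session

There is one attempt and no reset: what is moved stays moved. The work goes in short steps, Python scripts to look and compute and a tool call to move; the robot and the scene stay as the last step left them, time stands still between calls to the robot, and variables do not carry over. Pictures are saved under pics/ and viewed, about 8 in all and at most 12, crops included, and the job is handed in when it is done.

Besides the shell and the picture viewer there is one more tool, called after "Emit:" as name(argument=value, ...) on one line, values as JSON. servo_tool: Moves the arm, as the interface text tells. Its arguments: {"type":"object","properties":{"targets":{"type":"array","items":{"type":"array","items":{"type":"number"}}},"gripper":{"type":"number"},"newtons":{"type":"number"}},"required":["targets"]}

```bash
ls; mkdir -p pics; python3 - <<'E'
from station import *
import cv2
s=sense(); print({k:(v if not hasattr(v,'round') else v) for k,v in s.items()})
for n in("top","side"):
    d=snapshot(n); cv2.imwrite(f"pics/{n}0.png",d["color"][:,:,::-1]); print(n,d["vfov"],d["cx"],d["cy"],d["R"],d["t"])
E
```

```text
pics
{'t': 0.0, 'q': array([ 1.00753479e+00,  5.28452984e-01,  1.43388804e+00,  1.64722231e-06,
        1.18136048e+00, -1.78497113e-01]), 'qd': array([-0.00048038,  0.00172734,  0.00115434, -0.00031353, -0.00105251,
        0.00033148]), 'tau': array([-1.13003585e-03, -4.42358601e+01, -1.78020608e+01, -2.90773896e-04,
        8.71114869e-03,  1.50406186e-05]), 'tcp_pos': array([0.23418083, 0.57871801, 0.23034623]), 'tool_rot': array([ 8.29258660e-01,  5.58863994e-01, -9.65431434e-04,  4.23971536e-04]), 'force': array([-1.17427657, -0.36577567, -0.76855234]), 'ft_torque': array([-0.01588343, -0.00925743,  0.00445459]), 'finger_gap': 1.0011817868412545}
top 48.34426523828782 261.95097884017594 190.65602546618044 [[-0.00639674 -0.99991916 -0.01098924]
 [-0.99664963  0.00727114 -0.08146562]
 [ 0.08153894  0.01043131 -0.99661557]] [0.01539477 0.51807864 1.04950283]
side 49.939619790921675 253.01096923983815 193.98502169035743 [[ 0.50408703  0.86363365 -0.00576123]
 [ 0.74284758 -0.4369698  -0.50718326]
 [-0.44053801  0.25138479 -0.86181898]] [-0.23788189 -0.32230151  1.2645261 ]
```

View pics/top0.png

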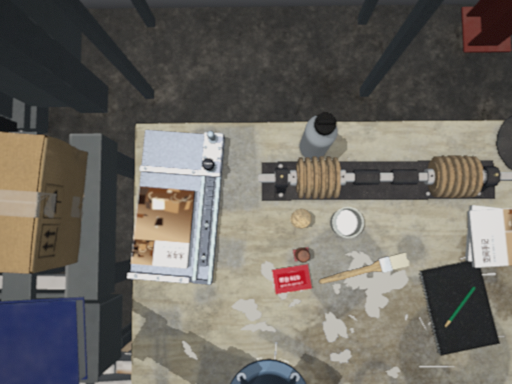

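View pics/side0.png

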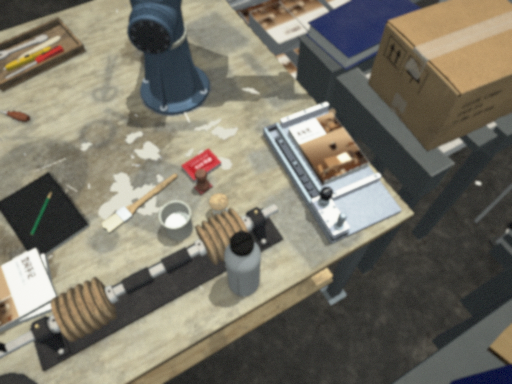

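The top view shows the jig on the left: post about (211,136), knob about (208,163), fence along row ~280. The bystanders are at (302,218), (302,255) and (347,222), well clear to the right. In the side view the knob is at about (326,193) and the post at (332,212). Next I'll enlarge both crops to get exact pixels.

```bash
python3 - <<'E'
import cv2,numpy as np
a=cv2.imread("pics/top0.png")[120:295,120:235]; b=cv2.imread("pics/side0.png")[95:245,255:415]
a=cv2.resize(a,None,fx=3.4,fy=3.4,interpolation=cv2.INTER_CUBIC); b=cv2.resize(b,None,fx=2.5,fy=2.5,interpolation=cv2.INTER_CUBIC)
c=np.zeros((600,795,3),np.uint8); c[:a.shape[0],:a.shape[1]]=a; c[:b.shape[0],395:395+b.shape[1]]=b
cv2.imwrite("pics/crop0.png",c)
E
```

```text
(no output)
```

View pics/crop0.png

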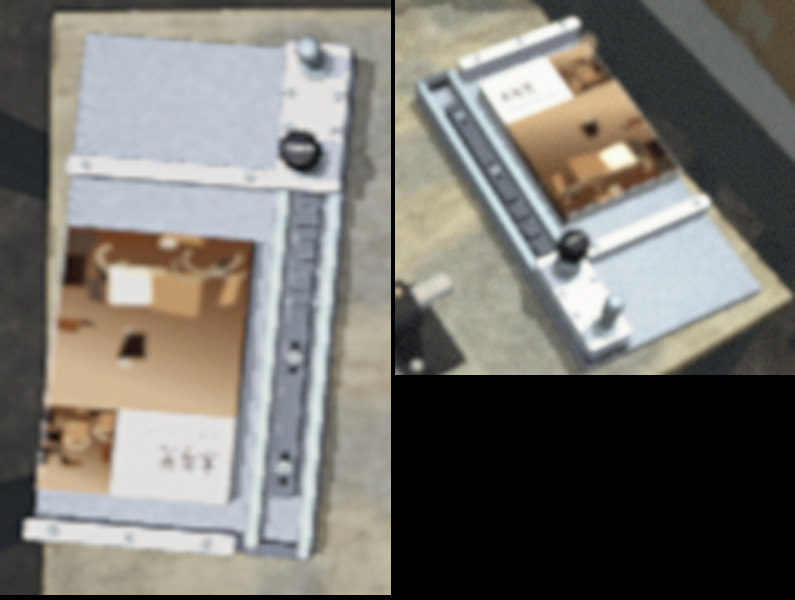

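The crop shows the knob at about (208.2,164.1) in the top view with its white index line across the jig, and the post top at about (211.2,135.3). In the side view they are at about (325.8,193) and (341.8,215.8). I'll refine with masks and triangulate.

```bash
cat > h.py <<'E'
import numpy as np,cv2
from scipy.spatial.transform import Rotation as Ro
from station import *
def cam(d):
    f=192/np.tan(np.radians(d["vfov"]/2)); return np.array([[f,0,d["cx"]],[0,f,d["cy"]],[0,0,1]]),np.array(d["R"]),np.array(d["t"])
def ray(d,u,v):
    K,R,t=cam(d); return -R.T@t, R.T@np.linalg.solve(K,[u,v,1.])
def onplane(d,u,v,z):
    c,r=ray(d,u,v); return c+r*(z-c[2])/r[2]
def tri(da,pa,db,pb):
    Ps=[k@np.c_[R,t] for k,R,t in(cam(da),cam(db))]
    X=cv2.triangulatePoints(Ps[0],Ps[1],np.array(pa,float),np.array(pb,float))[:,0]; X=X[:3]/X[3]
    err=[np.round((P@np.r_[X,1])[:2]/(P@np.r_[X,1])[2]-p,1) for P,p in zip(Ps,(pa,pb))]
    return X,err
def blob(d,box,lo,hi):
    x0,y0,x1,y1=box; g=d["color"][y0:y1,x0:x1].max(2); m=((g>=lo)&(g<=hi)).astype(np.uint8)
    n,l,st,c=cv2.connectedComponentsWithStats(m); i=1+np.argmax(st[1:,4]); return c[i]+[x0,y0],st[i]
E
python3 - <<'E'
from h import *
T,S=snapshot("top"),snapshot("side")
kt,a=blob(T,(198,154,220,174),0,75); ks,b=blob(S,(315,183,340,206),0,75)
print(kt,a,ks,b)
X,e=tri(T,kt,S,ks); print("knob",X.round(4),e)
P,e=tri(T,(211.2,135.3),S,(341.8,215.8)); print("post",P.round(4),e)
for n,u,v,z in [("fenceL",27,520,.044),("fenceR",235,537,.044),("gaugeL",70,178,.04),("gaugeR",338,190,.04),("jigR far",352,50,.014),("jigR near",312,557,.014),("bookFL",68,228,.036),("bookFR",254,241,.036),("bookNR",231,502,.036),("bookNL",37,490,.036)]:
    print(n,onplane(T,120+u/3.4,120+v/3.4,z).round(4))
E
```

```text
[209.1509434  164.66037736] [ 5  5 12 12 53] [325.06329114 194.91139241] [ 4  5 13 13 79]
knob [0.5757 0.136  0.0861] [array([-0.1, -0.1]), array([-0.2,  0. ])]
post [0.6439 0.1305 0.0981] [array([-0.4, -0.3]), array([-0.5,  0.1])]
fenceL [0.3189 0.3372 0.044 ]
fenceR [0.3062 0.1888 0.044 ]
gaugeL [0.5643 0.3118 0.04  ]
gaugeR [0.554  0.1164 0.04  ]
jigR far [0.6626 0.109  0.014 ]
jigR near [0.2879 0.1378 0.014 ]
bookFL [0.5281 0.3138 0.036 ]
bookFR [0.5176 0.178  0.036 ]
bookNR [0.33   0.1933 0.036 ]
bookNL [0.3393 0.333  0.036 ]
```

The knob–post distance (69 mm), the fence–gauge distance (250 mm) and the heights all agree with the text. Before I move, I'll check the height of the cardboard box near the start pose, and work out the first move.

```bash
cat >> h.py <<'E'
A=0.077; YJ=np.array([-np.cos(A),np.sin(A),0]); XJ=np.array([np.sin(A),np.cos(A),0])
def go(p,theta):
    "shift (mm) and turn (deg) in tool axes from the measured pose to p, tool down, jaw axis at theta"
    s=sense(); R=Ro.from_quat(s["tool_rot"]); d=R.inv().apply(np.array(p)-s["tcp_pos"])*1e3
    G=Ro.from_matrix(np.array([[np.cos(theta),np.sin(theta),0],[np.sin(theta),-np.cos(theta),0],[0,0,-1]]))
    return d.round(1),np.degrees((R.inv()*G).as_rotvec()).round(1)
E
python3 - <<'E'
from h import *
T,S=snapshot("top"),snapshot("side")
for n,a,b in[("boxtop",(45,137),(447,60)),("boxbase",(86,150),(440,145))]: print(n,tri(T,a,S,b))
print(go((.235,.579,.40),1.186)); print(go((.40,.15,.40),1.494)); print(go((.5757,.136,.17),1.494))
E
```

```text
boxtop (array([0.57729927, 0.3648586 , 0.38901515]), [array([2.4, 1.8]), array([ 2.8, -0.6])])
boxbase (array([0.61381566, 0.42167377, 0.12877984]), [array([-4.5, -3.7]), array([-5.7,  0.7])])
(array([  -0. ,    0.5, -169. ]), array([-0.,  0.,  0.]))
(array([-335.7,  314.5, -168.8]), array([ -0. ,   0. , -17.6]))
(array([-282.6,  482.6,   61.1]), array([ -0. ,   0. , -17.6]))
```

Emit:
servo_tool(targets=[[0,0,-60,0,0,0],[0,0,-120,0,0,0],[0,0,-169,0,0,0],[-42,39,-169,0,0,-2],[-84,78,-169,0,0,-4],[-126,117,-169,0,0,-6],[-168,156,-169,0,0,-9],[-210,195,-169,0,0,-12],[-252,234,-169,0,0,-15],[-294,273,-169,0,0,-17.6]], gripper=60, newtons=50)

```text
t: 1.55
tcp_pos: [0.3775, 0.2026, 0.4005]
tool_rot: [0.733, 0.68, 0.0, 0.0]
force: [0.3, -0.2, 0.7]
finger_gap: 0.702
```

```bash
python3 -c "
from h import *
print(go((.5757,.136,.17),1.494)); s=sense(); print(s['t'],s['force'],s['finger_gap'])"
```

```text
(array([-51.5, 202.4, 230.7]), array([ 0.1, -0. ,  0.1]))
1.55 [ 0.27361059 -0.20381581  0.66685921] 0.7021701871523901
```

Emit:
servo_tool(targets=[[-10,40,45,0,0,0],[-20,80,90,0,0,0],[-30,120,135,0,0,0],[-40,160,180,0,0,0],[-51.5,202.4,215,0,0,0],[-51.5,202.4,230.7,0,0,0],[-51.5,202.4,230.7,0,0,0]])

```text
t: 2.42
tcp_pos: [0.5732, 0.1373, 0.1681]
tool_rot: [0.734, 0.679, -0.002, -0.002]
force: [-1.1, 0.3, 0.4]
finger_gap: 0.699
```

```bash
python3 -c "
from h import *
print(go((.5757,.136,.062),1.494)); s=sense(); print(s['t'],s['q'],s['force'],s['finger_gap'])
d=snapshot('side'); c=d['color'][120:270,230:430,::-1]; cv2.imwrite('pics/s1.png',cv2.resize(c,None,fx=3.5,fy=3.5,interpolation=2))"
```

```text
(array([ -1. ,   3.1, 106.1]), array([-0.3,  0. , -0.1]))
2.425 [ 4.55006130e-02  5.59906794e-01  1.58149871e+00  2.55398638e-04
  1.00494277e+00 -1.44752094e+00] [-1.08427554  0.25451408  0.39872184] 0.6994030331534362
```

View pics/s1.png

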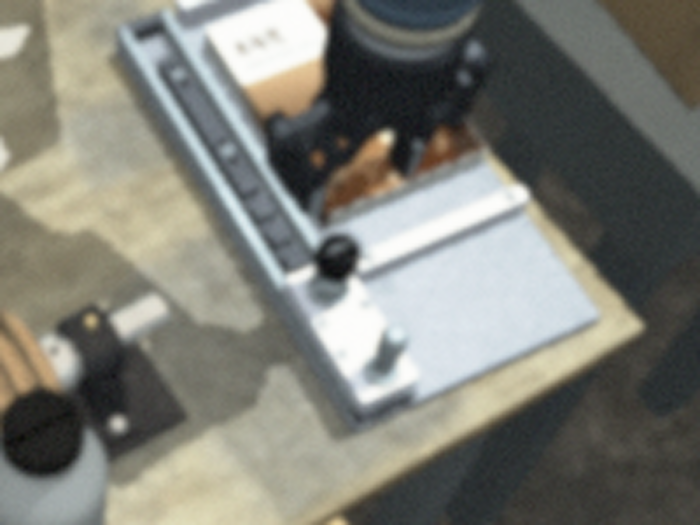

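The gripper is at z≈0.168, short of the knob towards the robot. The knob is at side (326.6,193.4) and the post stands clear beyond it, so the path down is clear.

Emit:
servo_tool(targets=[[-1,3,40,0,0,0],[-1,3,70,0,0,0],[-1,3,90,0,0,0],[-1,3,106,0,0,0],[-1,3,106,0,0,0],[-1,3,106,0,0,0]])

```text
t: 3.22
tcp_pos: [0.5786, 0.1363, 0.0648]
tool_rot: [0.734, 0.679, 0.001, 0.001]
force: [-0.3, -0.1, 0.4]
finger_gap: 0.705
```

Emit:
servo_tool(targets=[[0,0,0,0,0,0],[0,0,0,0,0,0],[0,0,0,0,0,0],[0,0,0,0,0,0],[0,0,0,0,0,0],[0,0,0,0,0,0]], gripper=20, newtons=20)

```text
t: 3.98
tcp_pos: [0.5786, 0.1366, 0.0645]
tool_rot: [0.734, 0.679, 0.001, 0.0]
force: [0.2, 2.4, 5.9]
finger_gap: 0.345
```

```bash
python3 -c "
from h import *
s=sense(); print(s['t'],s['tcp_pos'],s['force'],s['ft_torque'],s['finger_gap']); print(XJ@s['force'],YJ@s['force'])
print(go((.5757,.136,.062),1.494))"
```

```text
3.975 [0.57861298 0.13655426 0.06453276] [0.23762174 2.44333316 5.93850382] [ 0.40276891  0.05190696 -0.01562932] 0.34461291009014405
2.454372275092665 -0.04896686245056026
(array([-0.8, -2.9,  2.5]), array([ 0.1, -0.1, -0.1]))
```

Emit:
servo_tool(targets=[[0,0,0,0,0,0],[0,0,0,0,0,0],[0.2,-2.9,2.5,0,0,10],[0.2,-2.9,2.5,0,0,20],[0.2,-2.9,2.5,0,0,30],[0.2,-2.9,2.5,0,0,40],[0.2,-2.9,2.5,0,0,50],[0.2,-2.9,2.5,0,0,60],[0.2,-2.9,2.5,0,0,70],[0.2,-2.9,2.5,0,0,80]], gripper=50)

```text
t: 5.22
tcp_pos: [0.5748, 0.1361, 0.0607]
tool_rot: [0.999, 0.046, -0.0, 0.0]
force: [-0.1, -0.1, 0.8]
finger_gap: 0.588
```

Emit:
servo_tool(targets=[[0,0,0,0,0,10],[0,0,0,0,0,10],[0,0,0,0,0,10]])

```text
t: 5.6
tcp_pos: [0.575, 0.1363, 0.0609]
tool_rot: [0.999, -0.038, -0.0, 0.0]
force: [-0.3, -0.5, -0.4]
finger_gap: 0.588
```

```bash
python3 -c "
from h import *
s=sense(); print(s['t'],s['tcp_pos'],s['q'],s['force'],s['finger_gap'])
print(go((.5757,.137,.062),-.077))"
```

```text
5.6 [0.57495259 0.13628253 0.06089108] [ 4.38222046e-02  7.18585471e-01  1.64563604e+00 -1.72597369e-04
  7.77833713e-01  1.19237195e-01] [-0.29652523 -0.46217509 -0.43708138] 0.5879970377965914
(array([ 0.7, -0.8, -1.1]), array([0. , 0. , 0.1]))
```

Emit:
servo_tool(targets=[[0.7,-0.7,0,0,0,0],[0.7,-0.7,0,0,0,0],[0.7,-0.7,0,0,0,0],[0.7,-0.7,0,0,0,0],[0.7,-0.7,0,0,0,0],[0.7,-0.7,0,0,0,0]], gripper=15, newtons=60)

```text
t: 6.35
tcp_pos: [0.5763, 0.1371, 0.0613]
tool_rot: [0.999, -0.039, 0.001, -0.0]
force: [0.5, -0.7, 2.4]
finger_gap: 0.336
```

```bash
python3 -c "
from h import *
s=sense(); print(s['t'],s['tcp_pos'],s['force'],s['ft_torque'],s['finger_gap']*85.4, XJ@s['force'],YJ@s['force'])"
```

```text
6.35 [0.57627329 0.13710972 0.06134624] [ 0.4579735  -0.69292166  2.42151218] [-0.06858845 -0.17931343  0.00384307] 28.68312844359775 -0.6556393868036396 -0.5099187659041367
```

Emit:
servo_tool(targets=[[0,0,-3,0,0,0],[0,0,-6,0,0,0],[0,0,-9,0,0,0],[0,0,-11,0,0,0],[0,0,-12,0,0,0],[0,0,-12,0,0,0]])

```text
t: 7.1
tcp_pos: [0.5746, 0.1372, 0.0727]
tool_rot: [0.999, -0.039, -0.001, 0.0]
force: [-0.7, 0.8, -12.6]
finger_gap: 0.333
```

Emit:
servo_tool(targets=[[0,0,-0.5,0,0,-9],[0,0,-0.5,0,0,-18],[0,0,-0.5,0,0,-27],[0,0,-0.5,0,0,-36],[0,0,-0.5,0,0,-45],[0,0,-0.5,0,0,-54],[0,0,-0.5,0,0,-63],[0,0,-0.5,0,0,-72],[0,0,-0.5,0,0,-81],[0,0,-0.5,0,0,-90]])

```text
t: 8.35
tcp_pos: [0.5746, 0.1372, 0.0731]
tool_rot: [0.732, 0.681, -0.001, -0.001]
force: [-0.6, 0.4, -12.3]
finger_gap: 0.333
```

Emit:
servo_tool(targets=[[0,0,0,0,0,0],[0,0,0,0,0,0],[0,0,0,0,0,0]])

```text
t: 8.72
tcp_pos: [0.5751, 0.1371, 0.0733]
tool_rot: [0.734, 0.679, -0.001, -0.0]
force: [-1.4, 0.8, -11.9]
finger_gap: 0.332
```

```bash
python3 -c "
from h import *
s=sense(); print(s['t'],s['tcp_pos'],s['force'],s['ft_torque'],s['finger_gap']*85.4, XJ@s['force'],YJ@s['force'],s['q'][0]-s['q'][5])"
```

```text
8.725 [0.57512375 0.13712978 0.0733492 ] [ -1.35672247   0.82573842 -11.88074581] [0.07009402 0.19425289 0.00395605] 28.347915208007738 0.7189272940104903 1.4162214991901902 1.4920057035824101
```

Emit:
servo_tool(targets=[[0,0,1,0,0,0],[0,0,2,0,0,0],[0,0,3,0,0,0],[0,0,3,0,0,0],[0,0,3,0,0,0]])

```text
t: 9.35
tcp_pos: [0.5759, 0.1371, 0.0707]
tool_rot: [0.734, 0.679, 0.0, 0.0]
force: [-1.8, 1.1, -11.3]
finger_gap: 0.335
```

Emit:
servo_tool(targets=[[0,0,0.7,0,0,0],[0,0,1.4,0,0,0],[0,0,1.4,0,0,0],[0,0,1.4,0,0,0]])

```text
t: 9.85
tcp_pos: [0.576, 0.1371, 0.0693]
tool_rot: [0.734, 0.679, 0.0, 0.0]
force: [-1.7, -0.5, -10.1]
finger_gap: 0.336
```

Emit:
servo_tool(targets=[[0,0,0.7,0,0,0],[0,0,1.2,0,0,0],[0,0,1.2,0,0,0],[0,0,1.2,0,0,0]])

```text
t: 10.35
tcp_pos: [0.5767, 0.1371, 0.0687]
tool_rot: [0.734, 0.679, 0.001, 0.001]
force: [-1.2, -0.2, -2.6]
finger_gap: 0.335
```

Emit:
servo_tool(targets=[[0,0,0,0,0,0],[0,0,0,0,0,0],[0,0,0,0,0,0],[0,0,0,0,0,0],[0,0,-20,0,0,0],[0,0,-40,0,0,0],[0,0,-60,0,0,0],[0,0,-60,0,0,0]], gripper=45)

```text
t: 11.35
tcp_pos: [0.5771, 0.1372, 0.1295]
tool_rot: [0.734, 0.679, 0.002, 0.001]
force: [0.7, -0.7, -0.6]
finger_gap: 0.527
```

```bash
python3 -c "
from h import *
s=sense(); print(s['t'],s['tcp_pos'],s['force'],s['finger_gap']*85.4)
print(go((.645,.1315,.128),-.077))
d=snapshot('side'); c=d['color'][150:240,270:390,::-1]; cv2.imwrite('pics/s2.png',cv2.resize(c,None,fx=5,fy=5,interpolation=2))"
```

```text
11.35 [0.57712614 0.13721285 0.12950488] [ 0.65796517 -0.67774036 -0.56558881] 45.01513649208182
(array([-0.4, 68.1,  1.8]), array([ 0.2, -0.2, 90. ]))
```

View pics/s2.png

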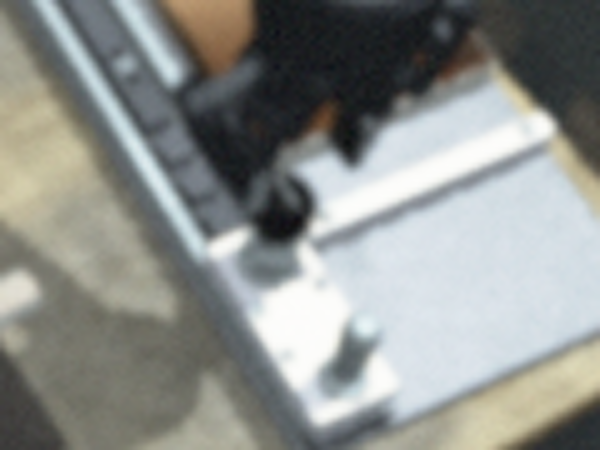

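The knob now sits at side (326.4,191.6), about 2 px higher than before, with the sleeve showing below it. It is parked and staying up on its own. Next is the post.

Emit:
servo_tool(targets=[[0,8,0,0,0,10],[0,16,0,0,0,20],[0,24,0,0,0,30],[0,32,0,0,0,40],[0,40,0,0,0,50],[0,48,0,0,0,60],[0,56,0,0,0,70],[-0.4,62,0,0,0,80],[-0.4,68,0,0,0,90],[-0.4,68,0,0,0,90]], gripper=40)

```text
t: 12.65
tcp_pos: [0.6432, 0.1313, 0.1265]
tool_rot: [0.999, -0.038, -0.001, 0.0]
force: [0.0, -0.5, -1.4]
finger_gap: 0.468
```

```bash
python3 -c "
from h import *
s=sense(); print(s['t'],s['tcp_pos'],s['force'],s['finger_gap']*85.4)
print(go((.645,.1315,.062),-.077))"
```

```text
12.65 [0.64318299 0.13129391 0.1265406 ] [ 0.01949987 -0.46453006 -1.37771558] 39.93143285422642
(array([ 1.9, -0.4, 64.5]), array([0. , 0.1, 0.1]))
```

Emit:
servo_tool(targets=[[1.9,-0.4,25,0,0,0],[1.9,-0.4,45,0,0,0],[1.9,-0.4,60,0,0,0],[1.9,-0.4,64,0,0,0],[1.9,-0.4,64,0,0,0]])

```text
t: 13.28
tcp_pos: [0.6455, 0.1317, 0.0638]
tool_rot: [0.999, -0.039, -0.0, 0.0]
force: [0.7, 0.0, -0.2]
finger_gap: 0.471
```

Emit:
servo_tool(targets=[[0,0,0,0,0,0],[0,0,0,0,0,0],[0,0,0,0,0,0],[0,0,0,0,0,0],[0,0,0,0,0,0]], gripper=8, newtons=25)

```text
t: 13.9
tcp_pos: [0.6463, 0.1317, 0.0649]
tool_rot: [0.999, -0.039, 0.001, -0.0]
force: [0.2, 0.9, 6.5]
finger_gap: 0.208
```

```bash
python3 -c "
from h import *
s=sense(); print(s['t'],s['tcp_pos'],s['force'],s['finger_gap']*85.4,XJ@s['force'],YJ@s['force'])
print(Ro.from_quat(s['tool_rot']).inv().apply(YJ))"
```

```text
13.9 [0.64626851 0.13169735 0.06491756] [0.17484666 0.85856421 6.52720378] 17.74517335093737 0.8694701420689446 -0.10828444419000481
[-9.99998089e-01  6.08064327e-04 -1.85826300e-03]
```

Emit:
servo_tool(targets=[[-2,0,0,0,0,0],[-5,0,0,0,0,0],[-8,0,0,0,0,0],[-11,0,0,0,0,0],[-14,0,0,0,0,0],[-17,0,0,0,0,0],[-20,0,0,0,0,0],[-23,0,0,0,0,0],[-25,0,0,0,0,0]])

```text
t: 15.02
tcp_pos: [0.6217, 0.1338, 0.0649]
tool_rot: [0.999, -0.039, 0.002, -0.0]
force: [1.4, 0.2, 5.8]
finger_gap: 0.199
```

Emit:
servo_tool(targets=[[-2,0,0,0,0,0],[-4,0,0,0,0,0],[-6,0,0,0,0,0],[-8,0,0,0,0,0],[-10,0,0,0,0,0],[-12,0,0,0,0,0],[-14,0,0,0,0,0],[-16,0,0,0,0,0]])

```text
t: 16.02
tcp_pos: [0.6065, 0.1351, 0.0649]
tool_rot: [0.999, -0.039, 0.002, -0.0]
force: [3.5, 1.1, 5.5]
finger_gap: 0.204
```

```bash
python3 -c "
from h import *
s=sense(); print(s['t'],s['tcp_pos'],s['force'],s['finger_gap']*85.4,XJ@s['force'],YJ@s['force'], (s['tcp_pos']-[.6463,.1317,.065])@YJ,(s['tcp_pos']-[.6463,.1317,.065])@XJ)"
```

```text
16.025 [0.60650673 0.13511859 0.06489688] [3.49227255 1.1360339  5.52288274] 17.431235949250443 1.4013071367588144 -3.394536622925132 0.03993833425197757 0.0003474101325486686
```

Emit:
servo_tool(targets=[[-1.5,0,0,0,0,0],[-3,0,0,0,0,0],[-4.5,0,0,0,0,0],[-6,0,0,0,0,0],[-7.5,0,0,0,0,0],[-9,0,0,0,0,0],[-10,0,0,0,0,0],[-11,0,0,0,0,0]])

```text
t: 17.02
tcp_pos: [0.5956, 0.1361, 0.0649]
tool_rot: [0.999, -0.039, 0.002, -0.0]
force: [2.5, 1.3, 4.8]
finger_gap: 0.205
```

Emit:
servo_tool(targets=[[-0.5,0,0,0,0,0],[-1,0,0,0,0,0],[-1.5,0,0,0,0,0],[-2,0,0,0,0,0]])

```text
t: 17.52
tcp_pos: [0.5936, 0.1363, 0.0649]
tool_rot: [0.999, -0.039, 0.002, -0.0]
force: [3.2, 1.1, 4.7]
finger_gap: 0.2
```

```bash
python3 -c "
from h import *
s=sense(); print(s['t'],s['tcp_pos'],s['force'],s['finger_gap']*85.4,XJ@s['force'],YJ@s['force'], (s['tcp_pos']-[.6463,.1317,.065])@YJ)
T=snapshot('top');cv2.imwrite('pics/t3.png',cv2.resize(T['color'][120:295,120:235,::-1],None,fx=3.4,fy=3.4,interpolation=2))"
```

```text
17.525 [0.59359164 0.1362541  0.06490826] [3.24574208 1.06302045 4.69378899] 17.07260261242947 1.3095459341869007 -3.1543531117782657 0.052902504552267145
```

View pics/t3.png

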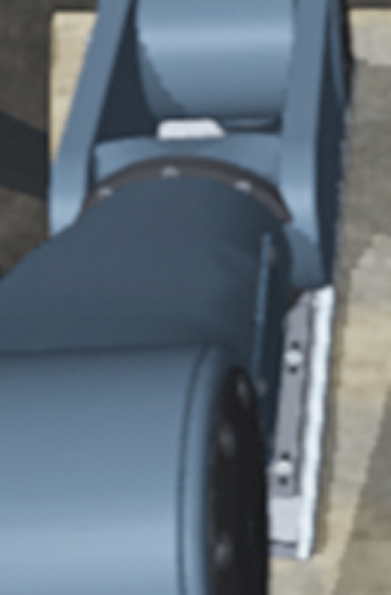

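The arm hides the jig from above, so I go on by force, in small steps.

Emit:
servo_tool(targets=[[-0.5,0,0,0,0,0],[-1,0,0,0,0,0],[-1.5,0,0,0,0,0],[-1.5,0,0,0,0,0]])

```text
t: 18.08
tcp_pos: [0.5919, 0.1364, 0.0649]
tool_rot: [0.999, -0.039, 0.002, -0.0]
force: [3.1, 0.8, 6.4]
finger_gap: 0.199
```

Emit:
servo_tool(targets=[[-0.5,0,0,0,0,0],[-1,0,0,0,0,0],[-1,0,0,0,0,0]])

```text
t: 18.45
tcp_pos: [0.591, 0.1365, 0.0649]
tool_rot: [0.999, -0.039, 0.002, -0.0]
force: [2.5, 0.7, 5.5]
finger_gap: 0.204
```

Emit:
servo_tool(targets=[[-0.5,0,0,0,0,0],[-0.8,0,0,0,0,0],[-0.8,0,0,0,0,0]])

```text
t: 18.82
tcp_pos: [0.5903, 0.1365, 0.0649]
tool_rot: [0.999, -0.039, 0.002, -0.0]
force: [3.5, 1.0, 6.5]
finger_gap: 0.202
```

Emit:
servo_tool(targets=[[-0.4,0,0,0,0,0],[-0.8,0,0,0,0,0],[-0.8,0,0,0,0,0]])

```text
t: 19.2
tcp_pos: [0.5903, 0.1365, 0.0649]
tool_rot: [0.999, -0.039, 0.003, -0.0]
force: [4.3, 1.1, 4.1]
finger_gap: 0.202
```

Emit:
servo_tool(targets=[[-0.4,0,0,0,0,0],[-0.8,0,0,0,0,0],[-0.8,0,0,0,0,0]])

```text
t: 19.58
tcp_pos: [0.5903, 0.1365, 0.0649]
tool_rot: [0.999, -0.039, 0.004, -0.001]
force: [7.1, 1.0, 3.3]
finger_gap: 0.202
```

Emit:
servo_tool(targets=[[-0.3,0,0,0,0,0],[-0.6,0,0,0,0,0],[-0.6,0,0,0,0,0]])

```text
t: 19.95
tcp_pos: [0.5903, 0.1365, 0.0649]
tool_rot: [0.999, -0.039, 0.004, -0.001]
force: [7.3, 1.7, 2.8]
finger_gap: 0.203
```

```bash
python3 -c "
from h import *
s=sense(); print(s['t'],s['tcp_pos'],s['force'],XJ@s['force'],YJ@s['force'], (s['tcp_pos']-[.6463,.1317,.065])@YJ)
d=snapshot('side'); c=d['color'][95:245,255:415,::-1]; cv2.imwrite('pics/s4.png',cv2.resize(c,None,fx=4,fy=4,interpolation=2))"
```

```text
19.95 [0.59029087 0.1365407  0.06492775] [7.33949486 1.73727537 2.79854205] 2.2967105763603657 -7.184109624010629 0.056215541697294195
```

View pics/s4.png

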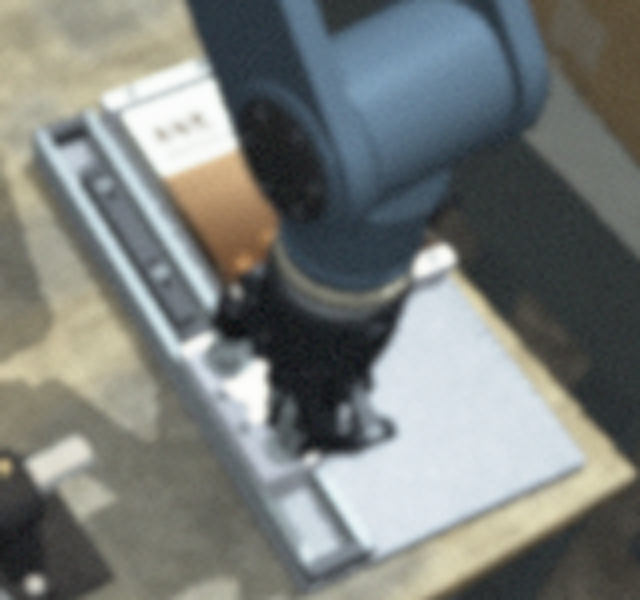

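The side view shows the book's near edge flush along the fence at about (170,95) in the crop, and the gauge bar on the book. The gauge stopped dead at 56.2 mm with 7 N on the tool. I'll relax the push, open, and go to the knob.

Emit:
servo_tool(targets=[[1,0,0,0,0,0],[2,0,0,0,0,0],[2,0,0,0,0,0]])

```text
t: 20.38
tcp_pos: [0.5903, 0.1365, 0.0649]
tool_rot: [0.999, -0.039, 0.002, -0.0]
force: [3.5, 2.6, 5.2]
finger_gap: 0.2
```

Emit:
servo_tool(targets=[[0,0,0,0,0,0],[0,0,0,0,0,0],[0,0,0,0,0,0],[0,0,-20,0,0,0],[0,0,-45,0,0,0],[0,0,-66,0,0,0],[0,0,-66,0,0,0]], gripper=40)

```text
t: 21.25
tcp_pos: [0.589, 0.1362, 0.1312]
tool_rot: [0.999, -0.039, 0.001, -0.0]
force: [0.2, 0.5, -0.6]
finger_gap: 0.469
```

```bash
python3 -c "
from h import *
s=sense(); print(s['t'],s['tcp_pos'],s['force'],s['finger_gap']*85.4)
print(go((.5203,.1416,.131),1.494))"
```

```text
21.25 [0.58895236 0.13615914 0.13124003] [ 0.23060591  0.46437641 -0.60896857] 40.02096856599643
(array([-68.9,  -0.1,   0. ]), array([  0.1,  -0.1, -90. ]))
```

Emit:
servo_tool(targets=[[-8,0,0,0,0,-10],[-16,0,0,0,0,-20],[-24,0,0,0,0,-30],[-32,0,0,0,0,-40],[-40,0,0,0,0,-50],[-48,0,0,0,0,-60],[-56,0,0,0,0,-70],[-63,0,0,0,0,-80],[-69,0,0,0,0,-90],[-69,0,0,0,0,-90]], gripper=48)

```text
t: 22.5
tcp_pos: [0.518, 0.1415, 0.1288]
tool_rot: [0.735, 0.678, -0.001, -0.001]
force: [-0.0, 0.3, 0.1]
finger_gap: 0.568
```

```bash
python3 -c "
from h import *
s=sense(); print(s['t'],s['tcp_pos'],s['force'],s['finger_gap']*85.4)
print(go((.5203,.1416,.0685),1.494))"
```

```text
22.5 [0.51797374 0.14145733 0.12883275] [-0.0030916   0.28207399  0.14704271] 48.47978381049422
(array([ 0.4,  2.5, 60.3]), array([-0.2,  0. , -0.2]))
```

Emit:
servo_tool(targets=[[0.4,0.5,25,0,0,0],[0.4,0.5,45,0,0,0],[0.4,0.5,59,0,0,0],[0.4,0.5,59,0,0,0],[0.4,0.5,59,0,0,0]])

```text
t: 23.12
tcp_pos: [0.5203, 0.1419, 0.0713]
tool_rot: [0.734, 0.679, 0.0, 0.0]
force: [0.3, -0.8, 0.9]
finger_gap: 0.563
```

```bash
python3 -c "
from h import *
s=sense(); print(s['t'],s['tcp_pos'],s['force'],s['finger_gap']*85.4)
print(go((.5203,.1416,.0685),1.494))"
```

```text
23.125 [0.52034547 0.14188092 0.07127825] [ 0.33553682 -0.8277112   0.92432189] 48.12275229541969
(array([-0.3, -0. ,  2.8]), array([ 0. , -0. , -0.1]))
```

Emit:
servo_tool(targets=[[-0.3,0,2.5,0,0,0],[-0.3,0,2.5,0,0,0],[-0.3,0,2.5,0,0,0]])

```text
t: 23.5
tcp_pos: [0.5201, 0.1416, 0.0688]
tool_rot: [0.734, 0.679, 0.0, 0.0]
force: [0.1, 1.0, 0.7]
finger_gap: 0.561
```

Emit:
servo_tool(targets=[[0,0,0,0,0,0],[0,0,0,0,0,0],[0,0,0,0,0,0],[0,0,0,0,0,0],[0,0,0,0,0,0]], gripper=15, newtons=60)

```text
t: 24.12
tcp_pos: [0.5201, 0.1417, 0.0688]
tool_rot: [0.734, 0.679, 0.0, 0.0]
force: [-0.0, 1.5, 5.4]
finger_gap: 0.337
```

Emit:
servo_tool(targets=[[0,0,-1.5,0,0,0],[0,0,-3,0,0,0],[0,0,-4,0,0,0],[0,0,-4.7,0,0,0],[0,0,-4.7,0,0,0]])

```text
t: 24.75
tcp_pos: [0.5198, 0.1417, 0.0729]
tool_rot: [0.734, 0.679, -0.0, -0.0]
force: [2.5, 3.3, -11.6]
finger_gap: 0.332
```

Emit:
servo_tool(targets=[[0,0,-0.5,0,0,9],[0,0,-0.5,0,0,18],[0,0,-0.5,0,0,27],[0,0,-0.5,0,0,36],[0,0,-0.5,0,0,45],[0,0,-0.5,0,0,54],[0,0,-0.5,0,0,63],[0,0,-0.5,0,0,72],[0,0,-0.5,0,0,81],[0,0,-0.5,0,0,90]])

```text
t: 26.0
tcp_pos: [0.5202, 0.1418, 0.0736]
tool_rot: [0.999, -0.041, 0.0, -0.0]
force: [2.5, 3.8, -12.5]
finger_gap: 0.335
```

Emit:
servo_tool(targets=[[0,0,0,0,0,0],[0,0,1,0,0,0],[0,0,2,0,0,0],[0,0,3,0,0,0],[0,0,4,0,0,0],[0,0,4,0,0,0]])

```text
t: 26.75
tcp_pos: [0.5202, 0.1418, 0.0698]
tool_rot: [0.999, -0.039, 0.0, -0.0]
force: [3.5, 4.6, -10.1]
finger_gap: 0.331
```

Emit:
servo_tool(targets=[[0,0,1,0,0,0],[0,0,2,0,0,0],[0,0,2,0,0,0]])

```text
t: 27.12
tcp_pos: [0.5203, 0.1418, 0.0679]
tool_rot: [0.999, -0.039, 0.0, -0.0]
force: [3.3, 4.1, -10.1]
finger_gap: 0.331
```

Emit:
servo_tool(targets=[[0,0,0.7,0,0,0],[0,0,1.4,0,0,0],[0,0,1.4,0,0,0]])

```text
t: 27.5
tcp_pos: [0.5203, 0.1418, 0.0671]
tool_rot: [0.999, -0.039, 0.001, -0.0]
force: [1.5, 5.2, -1.6]
finger_gap: 0.332
```

The knob is in the deep slots (below rest height), with the nose riding on the bar at about 5.4 mm. I'll release it and return to the post, which hasn't moved.

Emit:
servo_tool(targets=[[0,0,0,0,0,0],[0,0,0,0,0,0],[0,0,0,0,0,0],[0,0,-20,0,0,0],[0,0,-40,0,0,0],[0,0,-62,0,0,0],[0,0,-62,0,0,0]], gripper=45)

```text
t: 28.38
tcp_pos: [0.521, 0.1414, 0.1297]
tool_rot: [0.999, -0.039, 0.002, -0.0]
force: [0.0, -0.5, -0.6]
finger_gap: 0.526
```

```bash
python3 -c "
from h import *
s=sense(); print(s['t'],s['tcp_pos'],s['force'],s['finger_gap']*85.4)
print(go((.5903,.1365,.128),-.077))"
```

```text
28.375 [0.52097922 0.14144648 0.1296934 ] [ 0.04642984 -0.48076014 -0.63934699] 44.92628893374772
(array([69.5, -0.4,  1.9]), array([-0. , -0.2, -0. ]))
```

Emit:
servo_tool(targets=[[20,0,0,0,0,0],[40,0,0,0,0,0],[60,0,0,0,0,0],[69.5,-0.3,2,0,0,0],[69.5,-0.3,2,0,0,0],[69.5,-0.3,2,0,0,0],[69.5,-0.3,25,0,0,0],[69.5,-0.3,48,0,0,0],[69.5,-0.3,65,0,0,0],[69.5,-0.3,65,0,0,0]], gripper=40)

```text
t: 29.62
tcp_pos: [0.5877, 0.1365, 0.062]
tool_rot: [0.999, -0.039, -0.002, 0.0]
force: [0.5, -0.9, 0.4]
finger_gap: 0.469
```

Emit:
servo_tool(targets=[[0,0,0,0,0,0],[0,0,0,0,0,0],[0,0,0,0,0,0],[0,0,0,0,0,0]], gripper=24, newtons=20)

```text
t: 30.12
tcp_pos: [0.5894, 0.1365, 0.0637]
tool_rot: [0.999, -0.039, 0.0, -0.0]
force: [-0.2, 0.6, -0.2]
finger_gap: 0.285
```

```bash
python3 -c "
from h import *
s=sense(); print(s['t'],s['tcp_pos'],s['force'],s['finger_gap']*85.4,YJ@s['force'],(s['tcp_pos']-[.5903,.1365,.065])@YJ*1e3)"
```

```text
30.125 [0.58943392 0.13647789 0.06373928] [-0.17612471  0.5816159  -0.16051332] 24.30496096027586 0.22034302403555814 0.8618125677379087
```

Emit:
servo_tool(targets=[[1,0,0,0,0,0],[2,0,0,0,0,0],[3,0,0,0,0,0],[3.5,0,0,0,0,0],[4,0,0,0,0,0],[4.5,0,0,0,0,0],[5,0,0,0,0,0]])

```text
t: 31.0
tcp_pos: [0.5932, 0.1362, 0.0632]
tool_rot: [0.999, -0.039, -0.001, 0.0]
force: [-2.5, -0.3, 1.7]
finger_gap: 0.282
```

Emit:
servo_tool(targets=[[0.5,0,0,0,0,0],[1,0,0,0,0,0],[1,0,0,0,0,0]])

```text
t: 31.38
tcp_pos: [0.5934, 0.1361, 0.0632]
tool_rot: [0.999, -0.039, -0.002, 0.0]
force: [-5.5, 0.3, 3.6]
finger_gap: 0.275
```

Emit:
servo_tool(targets=[[0.3,0,0,0,0,0],[0.6,0,0,0,0,0],[0.6,0,0,0,0,0]])

```text
t: 31.75
tcp_pos: [0.5934, 0.1361, 0.0631]
tool_rot: [0.999, -0.039, -0.003, 0.0]
force: [-5.8, 0.0, 3.7]
finger_gap: 0.28
```

Emit:
servo_tool(targets=[[0.3,0,0,0,0,0],[0.5,0,0,0,0,0],[0.5,0,0,0,0,0]])

```text
t: 32.12
tcp_pos: [0.5935, 0.1361, 0.0631]
tool_rot: [0.999, -0.039, -0.003, 0.0]
force: [-6.4, 0.2, 3.6]
finger_gap: 0.284
```

Emit:
servo_tool(targets=[[0.3,0,0,0,0,0],[0.6,0,0,0,0,0],[0.6,0,0,0,0,0],[0.6,0,0,0,0,0]])

```text
t: 32.62
tcp_pos: [0.5942, 0.1361, 0.0631]
tool_rot: [0.999, -0.039, -0.003, 0.0]
force: [-6.4, -0.5, 3.9]
finger_gap: 0.28
```

```bash
python3 -c "
from h import *
s=sense(); print(s['t'],s['tcp_pos'],s['force'],s['finger_gap']*85.4,YJ@s['force'],(s['tcp_pos']-[.5903,.1365,.065])@YJ*1e3)
d=snapshot('side'); c=d['color'][140:240,270:390,::-1]; cv2.imwrite('pics/s5.png',cv2.resize(c,None,fx=5,fy=5,interpolation=2))"
```

```text
32.625 [0.59418372 0.13607679 0.06308878] [-6.40485785 -0.47760189  3.92683861] 23.875791677878016 6.349141009397338 -3.9047697389910745
```

View pics/s5.png

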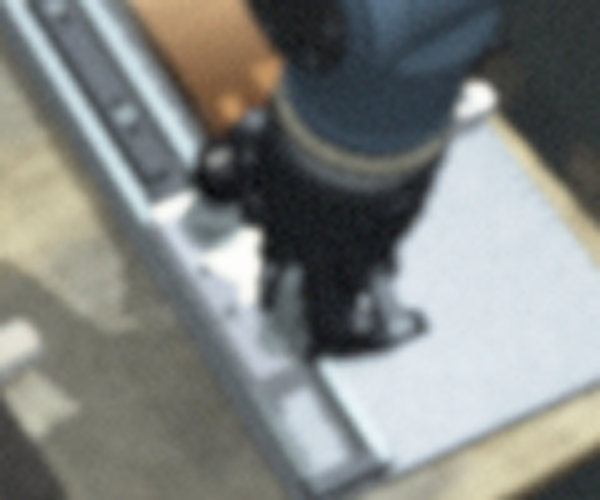

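The gauge is now sliding: 0.7 mm at a steady 6.4 N. The view shows the knob still up at about (215,170) in the crop, with sleeve below it. I continue in small steps, watching for a stall.

Emit:
servo_tool(targets=[[0.4,0,0,0,0,0],[0.8,0,0,0,0,0],[1.2,0,0,0,0,0],[1.2,0,0,0,0,0]])

```text
t: 33.17
tcp_pos: [0.5958, 0.1359, 0.0631]
tool_rot: [0.999, -0.039, -0.002, 0.0]
force: [-6.2, -0.0, 3.5]
finger_gap: 0.284
```

Emit:
servo_tool(targets=[[0.4,0,0,0,0,0],[0.8,0,0,0,0,0],[1.2,0,0,0,0,0],[1.2,0,0,0,0,0]])

```text
t: 33.67
tcp_pos: [0.5996, 0.1356, 0.0632]
tool_rot: [0.999, -0.039, 0.0, 0.0]
force: [-2.0, 0.4, 1.0]
finger_gap: 0.285
```

Emit:
servo_tool(targets=[[0.3,0,0,0,0,0],[0.6,0,0,0,0,0],[0.6,0,0,0,0,0]])

```text
t: 34.05
tcp_pos: [0.5996, 0.1356, 0.0632]
tool_rot: [0.999, -0.039, -0.0, 0.0]
force: [-3.6, 0.1, 0.4]
finger_gap: 0.278
```

```bash
python3 -c "
from h import *
s=sense(); print(s['t'],s['tcp_pos'],s['force'],s['finger_gap']*85.4,YJ@s['force'],(s['tcp_pos']-[.5934,.1361,.065])@YJ*1e3)
d=snapshot('side'); c=d['color'][140:240,270:390,::-1]; cv2.imwrite('pics/s6.png',cv2.resize(c,None,fx=5,fy=5,interpolation=2))"
```

```text
34.05 [0.59960426 0.13563992 0.06319595] [-3.55333866  0.1262852   0.40571609] 23.76730691768244 3.5525243467359897 -6.221263832468657
```

View pics/s6.png

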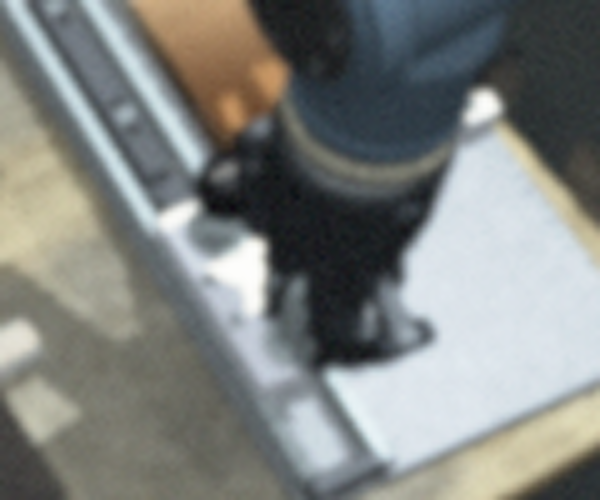

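The carriage edge and sleeve moved along by a few pixels. Whether the knob also dropped is too fine to judge by eye, so I'll measure it by matching patches between the saved crops.

```bash
python3 -c "
from h import *
a=cv2.imread('pics/s5.png',0); b=cv2.imread('pics/s6.png',0)
d=snapshot('side'); K,R,t=cam(d)
pr=lambda X:(K@(R@X+t))[:2]/(K@(R@X+t))[2]
X=np.array([.523,.1415,.085]); m=.0054
print('expect slide',(pr(X-m*YJ)-pr(X))*5,'drop 5.2',(pr(X-[0,0,.0052])-pr(X))*5)
for n,(x0,y0,x1,y1) in dict(knobL=(185,135,235,195),knobcore=(195,145,235,190),carr=(150,195,260,300),carr2=(190,235,260,310),postbase=(255,265,310,340),bg=(60,300,200,420)).items():
    T=a[y0:y1,x0:x1]; r=cv2.matchTemplate(b[y0-25:y1+35,x0-25:x1+35],T,cv2.TM_CCOEFF_NORMED); _,v,_,p=cv2.minMaxLoc(r); print(n,p[0]-25,p[1]-25,round(v,3))
"
```

```text
expect slide [5.64510855 8.47208561] drop 5.2 [-1.30434918  5.79085884]
knobL 6 12 0.971
knobcore 6 13 0.973
carr 5 9 0.993
carr2 6 8 0.993
postbase 6 9 0.993
bg 3 5 0.96
```

The carriage shifted by (5.5,8.7) px, exactly the slide. The knob shifted about 4 px further down, so the plunger dropped (a full drop would be about 5.8). The force also fell and then rose with no travel. I'll back off the finger, clear the arm away and check with an unobstructed view.

Emit:
servo_tool(targets=[[-2,0,0,0,0,0],[-4,0,0,0,0,0],[-4,0,0,0,0,0]])

```text
t: 34.52
tcp_pos: [0.5966, 0.1359, 0.0636]
tool_rot: [0.999, -0.039, 0.001, -0.0]
force: [0.3, -0.1, -0.1]
finger_gap: 0.282
```

Emit:
servo_tool(targets=[[0,0,0,0,0,0],[0,0,0,0,0,0],[0,0,-30,0,0,0],[0,0,-70,0,0,0],[0,0,-120,0,0,0],[-40,0,-180,0,0,0],[-90,0,-200,0,0,0],[-140,0,-200,0,0,0],[-140,0,-200,0,0,0]], gripper=36)

```text
t: 35.65
tcp_pos: [0.4516, 0.1472, 0.2635]
tool_rot: [0.999, -0.038, -0.002, 0.0]
force: [0.8, 0.7, -0.4]
finger_gap: 0.422
```

```bash
python3 -c "
from h import *
s=sense(); print(s['t'],s['tcp_pos'],s['force'])
for i in range(3):
    for n in('side','top'): cv2.imwrite(f'pics/{n}7_{i}.png',snapshot(n)['color'][:,:,::-1])
a=cv2.resize(cv2.imread('pics/side7_0.png')[95:245,255:395],None,fx=4,fy=4,interpolation=2)
cv2.imwrite('pics/s7.png',a)"
```

```text
35.65 [0.45155963 0.14716628 0.26351076] [ 0.83817936  0.67235368 -0.40993633]
```

View pics/s7.png

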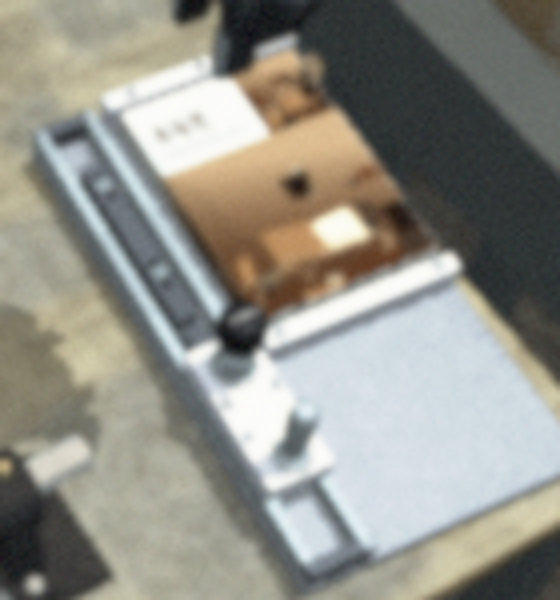

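The arm is clear, the book is flush to the fence and the gauge sits a few mm behind the book. Now I'll measure the knob's lift against the first picture (plunger down), using the post as the reference for the slide.

```bash
python3 -c "
from h import *
d=snapshot('side'); K,R,t=cam(d)
pr=lambda X:(K@(R@X+t))[:2]/(K@(R@X+t))[2]
up=lambda f:cv2.resize(f,None,fx=5,fy=5,interpolation=2)
a=up(cv2.imread('pics/side0.png',0)); b=up(np.mean([cv2.imread(f'pics/side7_{i}.png',0) for i in range(3)],0).astype(np.uint8))
P0=dict(knob=np.array([.5765,.137,.0885]),post=np.array([.6463,.1317,.095]),plate=np.array([.61,.134,.042]))
for m in(.048,.050,.052):
  print(m,{n:((pr(X+m*YJ)-pr(X))*5).round(1) for n,X in P0.items()}, 'lift5.2',((pr(P0['knob']+[0,0,.0052])-pr(P0['knob']))*5).round(1))
for n,X in P0.items():
    c=pr(X)*5; h=(40,40) if n!='plate' else (45,35); x0,y0,x1,y1=[int(v) for v in(c[0]-h[0],c[1]-h[1],c[0]+h[0],c[1]+h[1])]
    r=cv2.matchTemplate(b[y0-150:y1+30,x0-150:x1+60],a[y0:y1,x0:x1],cv2.TM_CCOEFF_NORMED); _,v,_,p=cv2.minMaxLoc(r); print(n,p[0]-150,p[1]-150,round(v,3))
"
```

```text
0.048 {'knob': array([-51.6, -77.4]), 'post': array([-55.6, -83.1]), 'plate': array([-50.8, -77.8])} lift5.2 [ 1.6 -5.6]
0.05 {'knob': array([-53.7, -80.5]), 'post': array([-57.8, -86.4]), 'plate': array([-52.9, -80.9])} lift5.2 [ 1.6 -5.6]
0.052 {'knob': array([-55.8, -83.7]), 'post': array([-60.1, -89.8]), 'plate': array([-55. , -84.1])} lift5.2 [ 1.6 -5.6]
knob -54 -82 0.884
post -56 -88 0.99
plate -55 -84 0.986
```

```bash
python3 -c "
from h import *
s=sense(); print(s['t'],abs(s['qd']).max(),s['force']); print(sign_off())"
```

```text
36.0 0.008070301939473902 [-0.08143798 -0.68661651 -1.16232511]
the job is handed in; nothing more can be done
None
```

I carried out the whole job in the order asked and handed it in at 36 s of the 72 s allowed. All my last checks agree, though the final book-against-fence check was by eye in the side view.

- **Parking the plunger:** I lifted the knob about 11.5 mm, turned it a quarter turn and let it down into the rest notch. The spring pull went at about 7.4 mm lift, and after release the picture showed it staying up.
- **Pushing the book home:** I pushed the gauge by its post until it stopped dead after 56.2 mm. The force on the tool reached about 7 N, then I eased off.
- **Finding the notch:** I turned the knob back, and the nose rode on the bar at about 5.4 mm. I then eased the gauge back with one finger on the post. After about 6 mm it jumped a few mm, and the force fell from 6 N to 2 N. One more 0.6 mm of commanded travel gave no movement, only 3.6 N, so I stopped and backed off.

**Last checks:**
- **Plunger:** patch matching against the first picture puts the knob at about zero lift, so the nose is fully in.
- **Gauge:** it stands at about 0.051 m, inside the expected 0.041 to 0.055. Adding the 6 mm of retreat puts the home position at about 0.057, which fits a square book.
- **Book:** the side view shows it flush with the fence. The arm blocked the top view while I was pushing, and I did not measure the fence gap afterwards.
- **Knob drop:** an earlier check, with the gripper partly in the way, showed about 4 of the expected 5.8 pixels of drop. The clear view afterwards settled it as fully down.
- **Bystanders:** the arm never went near them.

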